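# Ticket and restock the third gap of the counter rack

## Robot

A 6-joint arm with a two-finger parallel gripper is mounted at the origin on a cart in front of the work surface, level with it; the furniture and walls round the work are solid. World frame = base frame: x ahead of the robot, y to its left, z up, the work surface at z = 0. Lengths are in m, angles in rad, forces in N, time in s.
With the tool pointing down it reaches from about 0.25 to 0.8 m from the base axis. Payload 8.5 kg.
Tool frame: the origin (TCP) lies midway between the tips of the shut fingers; the grasp point (between the pads) lies 19 mm behind it (pinch_z is the distance from the TCP to the grasp point, in m); z points along the fingers, y is the line along which they close (so a half turn about z gives the same grasp; the last joint's range is limited). The gripper opens to 85 mm and grips with 20 to 120 N. Pads are 22 mm wide; open, the fingers measure 114 mm over their backs; the gripper's body (76 mm by 85 mm) begins 54 mm behind the grasp point. The pads swing forward as they close: fully open they stand 13 mm farther back than shut.
Start: joints at [1.223, 0.238, -0.013, 1.319, 0, 1.571], TCP at [0.179, 0.494, 0.231] pointing down, gripper open.
Joint ranges: [-2.66, 2.66], [-1.03, 1.9], [-1.14, 1.46], [-1.82, 2.27], [-1.45, 1.34], [-3.14, 3.14]. Speed limits (rad/s): [2.22, 2.22, 2.79, 3.14, 3.14, 3.14].

## Interface

Orientations are given as a unit quaternion [x, y, z, w].
In Python, from cell import move_ptp, line_to, move_joints, let_go, close_gripper, pause, ik, grab_frame, Unreachable, sign_off, read_time, read_joint_pos, read_qvel, read_joint_torque, read_ee_pos, read_tool_rot, read_wrist_force, read_torque, read_grip_width, read_grasp_force, pinch_z gives the robot as it stands. Calls block until the motion is done:
- move_ptp(position, orientation): joint-space move of the TCP to a pose.
- line_to(position, rate=0.15, ori=None, max_force=None): straight line of the TCP; ori=None keeps the orientation; rate is the mean speed in m/s. With max_force (N) it stops when the force on the tool has changed by that much, and returns True; else False.
- move_joints(angles): joint-space move.
- let_go() and close_gripper(f_grip=None): open the fingers fully, or close them until they stop; f_grip is the grip in N (None keeps the last).
- pause(seconds).
- ik(position, orientation): joint angles nearest the present ones, or None.
- grab_frame(name): name is "scene" or "top"; returns a dict with "img" (400x640x3 uint8, red, green, blue), "vertical_fov" (degrees; the focal length in pixels is half the picture's height over the tangent of half this angle, whatever the lens; pixels are square), "cx", "cy" (the principal point, pixels), "eye" and "rotation" of the camera in the world. Camera axes: x right, y down, z forward; pixel columns grow to the right and rows downward; lengths in m; the calibration is good to about 2 mm. A picture is of the moment at which its call begins. There is no depth.
A pose or a line that the arm cannot do raises Unreachable and nothing moves.
- sign_off(): hands the job in; it is judged then, once.
Readings, each from a call of its own:
- read_time(): time.
- read_joint_pos(): joint angles.
- read_qvel(): joint speeds.
- read_joint_torque(): joint torques, N m.
- read_ee_pos(): TCP position.
- read_tool_rot(): TCP orientation.
- read_wrist_force(): force on the tool from outside, world axes, zero at the start.
- read_torque(): the same for the moment, N m.
- read_grip_width(): opening from 0.0 (shut) to 1.0 (fully open).
- read_grasp_force(): force on a finger pad.
Only numpy, scipy, OpenCV 4.12 (cv2) and the standard library are available. Lean on these libraries where they do the work, as an engineer would, in place of code of your own. Each camera call takes 0.05 s, during which the arm holds its last target. There are 200 camera calls.

## Task

The third gap from the left (as seen from the robot) in the wooden divider rack is to be restocked and priced. With a fingertip, slide the price ticket along the brass rail until the whole ticket stands above that third gap, and push the loose green box along the counter to the third gap and into it until it is home against the back board. The box is only slid with the fingertips, flat on the counter and never picked up, and everything else stays where it is.

Things in the scene. Friction and masses are not known exactly. Their poses are not given: they have to be found in the camera images.
- rack: Wooden divider rack, fixed, 240 mm long: back board 36 mm high, five fins (4 mm thick, 30 mm high) forming four floorless gaps 55 mm wide, 50 mm deep. Origin on the counter at mid-length; x from open front to back, y to the left end, z up. Gap middles from the left: y = +88.5, +29.5, -29.5, -88.5 mm. Fins run from x = -27 (rounded front ends) to +23 mm (face of back board)
- rail_mid (a point): Middle of the brass ticket rail above the rack's back board: 6 mm round, 120 mm above the counter, along the rack's y at its x = +27 mm, on two thin posts at y = +112 and -112 mm. A 200 mm high wooden crate stands close behind the rack, white tubes 170 mm high in a tray to its left: a gripper body wide along the rack's length clears rail and crate best
- ticket (a joint): How far the ticket holder has slid along the brass rail towards the right-hand end, m: 0 with its middle at the rack's y = +75 mm, and its middle is at y = 75 mm minus this value; up to 0.165. It stays where it is left (about 0.8 N of friction)
- ticket_mid (a point): Middle of the upright ticket: a black frame with a white card, 36 mm wide along the rail, 7 mm thick, 40 mm high (126 to 166 mm above the counter), standing on a small clip that rides on the brass rail. It cannot leave the rail
- balm_box: The loose green box to be put in the rack, 50 x 50 x 22 mm, about 0.1 kg, lying flat on the counter just in front of the rack's fins, near its second gap. Origin: middle of its underside; axes along its edges, z up
- stock_a: A green box like it, already in the first gap from the left. Origin: middle of its underside
- stock_b: A green box like it, already in the fourth gap from the left. Origin: middle of its underside
- lilac_soap: Lilac soap carton lying flat, 56 x 78 x 26 mm, bystander. Origin: middle of its underside
- round_tin: Round floral tin, 74 mm across, 32 mm high, bystander. Origin: middle of its underside
- mist_bottle: Small green bottle with a white cap lying on its side, 72 x 27 x 26 mm, bystander. Origin: below its middle, on the counter
- floral_tin: Red floral tin behind the rack, 62 x 118 x 82 mm, bystander. Origin: middle of its underside
- red_box: Red patterned carton behind the rack, 66 x 72 x 60 mm, bystander. Origin: middle of its underside
- honey_tube: Yellow tube standing on its black cap, 40 x 61 x 126 mm, bystander. Origin: middle of its underside

How it is judged:
By the outcome, as a careful person would: the job done as asked, in the order asked, and still so for the second after the job is handed in, with the robot touching nothing.
It also fails if it takes over 64 s, if anything falls off the work surface, if the arm or the gripper's body presses on something with over 40 N, if the wrist force passes 120 N, or if a joint passes its speed limit or range.

## Working session

There is one attempt and no reset: what is moved stays moved. The work goes in short steps, each a Python script; the robot and the scene stay as the last script left them, time stands still between calls to the robot, and variables do not carry over. Pictures are saved under pics/ and viewed, at most 10 in all, crops included, and the job is handed in when it is done.

```bash
mkdir -p pics; python3 - <<'E'
from cell import *
import cv2,pickle
for n in("scene","top"):
    f=grab_frame(n);pickle.dump(f,open(n+'.pkl','wb'));cv2.imwrite(f'pics/{n}0.png',f['img'][...,::-1])
    print(n,f['vertical_fov'],f['cx'],f['cy'],f['eye'],f['rotation'])
print(read_time(),read_tool_rot(),pinch_z)
E
```

```text
scene 43.77172862026939 313.49109421790155 193.943152015165 [-0.27124732 -0.53983037  0.69245509] [ 0.77191457 -0.38244975  0.22332383 -0.45607735]
top 47.12799148839548 318.65300545232964 197.82451610511455 [0.43469406 0.0966089  1.05726559] [ 0.71457189 -0.69663673  0.04802396 -0.04216614]
0.1 [ 1.73031743e-01  9.84916030e-01 -6.47615815e-04 -1.01182621e-04] 0.0187
```

View pics/scene0.png

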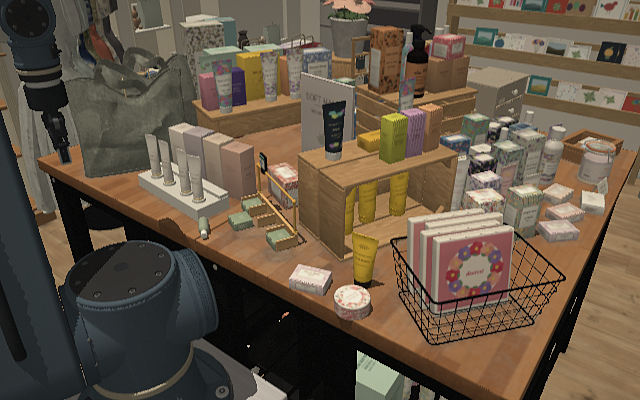

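View pics/top0.png

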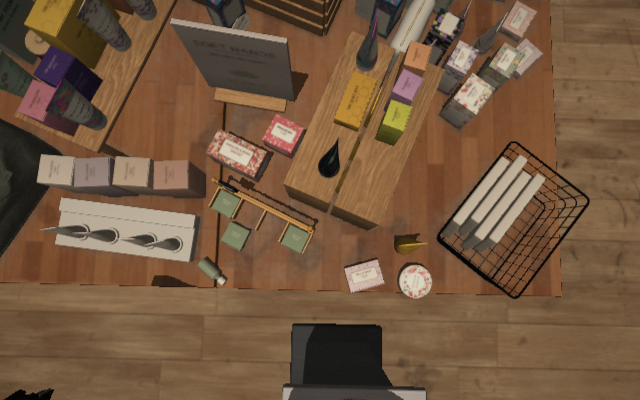

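The scene view shows the rack around (265,215), with the ticket at (263,163). In the top view the stock boxes are at (226,203) and (296,238), the loose box at (236,235), and the rail runs from (215,182) to (312,232). I'll zoom in on both.

```bash
cat > h.py <<'E'
import numpy as np,cv2,pickle
from scipy.spatial.transform import Rotation as R
def K(f):
    h=f['img'].shape[0]; return h/2/np.tan(np.radians(f['vertical_fov'])/2)
def Rm(f):
    r=np.array(f['rotation']); return r if r.shape==(3,3) else R.from_quat(r).as_matrix()
def ray(f,uv):
    d=np.array([(uv[0]-f['cx'])/K(f),(uv[1]-f['cy'])/K(f),1]); return Rm(f)@d
def onz(f,uv,z):
    d=ray(f,uv);e=np.array(f['eye']);return e+d*(z-e[2])/d[2]
def proj(f,p):
    c=Rm(f).T@(np.array(p)-f['eye']);return np.array([f['cx']+K(f)*c[0]/c[2],f['cy']+K(f)*c[1]/c[2]])
def crop(f,x,y,w,h,s,name):
    cv2.imwrite(name,cv2.resize(f['img'][y:y+h,x:x+w,::-1],None,fx=s,fy=s,interpolation=cv2.INTER_CUBIC))
E
python3 - <<'E'
from h import *
T=pickle.load(open('top.pkl','rb'));S=pickle.load(open('scene.pkl','rb'))
crop(T,195,165,130,100,6,'pics/tc.png');crop(S,190,140,130,100,6,'pics/sc.png')
hsv=cv2.cvtColor(T['img'],cv2.COLOR_RGB2HSV)
m=cv2.inRange(hsv,(35,30,50),(85,255,255))
n,l,st,c=cv2.connectedComponentsWithStats(m)
for i in range(1,n):
    if st[i,4]>150 and 190<c[i][0]<330 and c[i][1]>160:
        k,_=cv2.findContours((l==i).astype('uint8'),0,1)
        r=cv2.minAreaRect(k[0]);b=cv2.boxPoints(r)
        print(c[i],st[i,4],r, onz(T,c[i],.022)); print(np.array([onz(T,q,.022)[:2] for q in b]).round(4).tolist())
E
```

```text
[225.1147541  203.46311475] 244 ((225.6000213623047, 203.30001831054688), (21.01903533935547, 19.677398681640625), 26.56505012512207) [0.5492386  0.30143401 0.022     ]
[[0.5395, 0.3311], [0.5803, 0.3133], [0.5598, 0.2696], [0.5193, 0.2875]]
[235.43233083 235.67293233] 266 ((235.40003967285156, 235.7000274658203), (21.0190372467041, 20.57182502746582), 26.56505012512207) [0.47701352 0.27459688 0.022     ]
[[0.4661, 0.3055], [0.5079, 0.287], [0.4878, 0.2437], [0.4462, 0.2625]]
[294.90613718 238.74729242] 277 ((295.4000244140625, 238.70001220703125), (21.0190372467041, 19.677398681640625), 26.56505012512207) [0.47349012 0.14076725 0.022     ]
[[0.4637, 0.1703], [0.5037, 0.1519], [0.4836, 0.1089], [0.4438, 0.1275]]
```

View pics/tc.png

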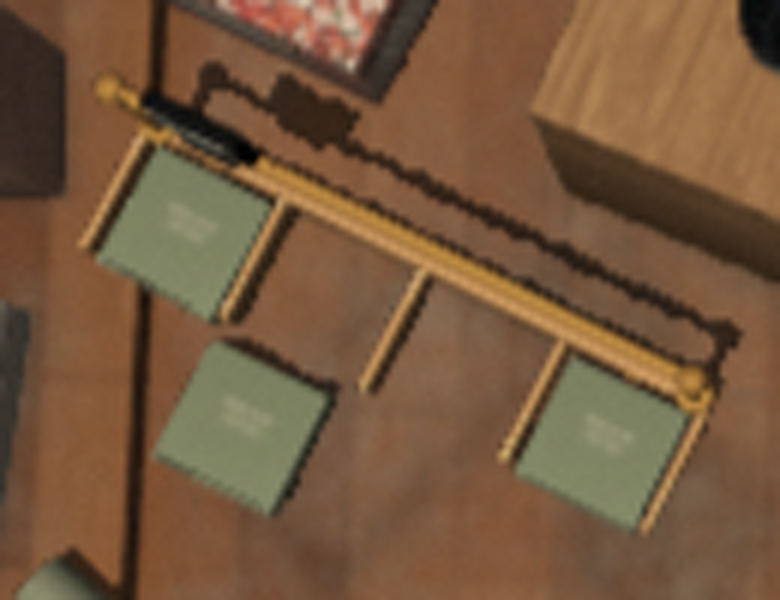

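View pics/sc.png

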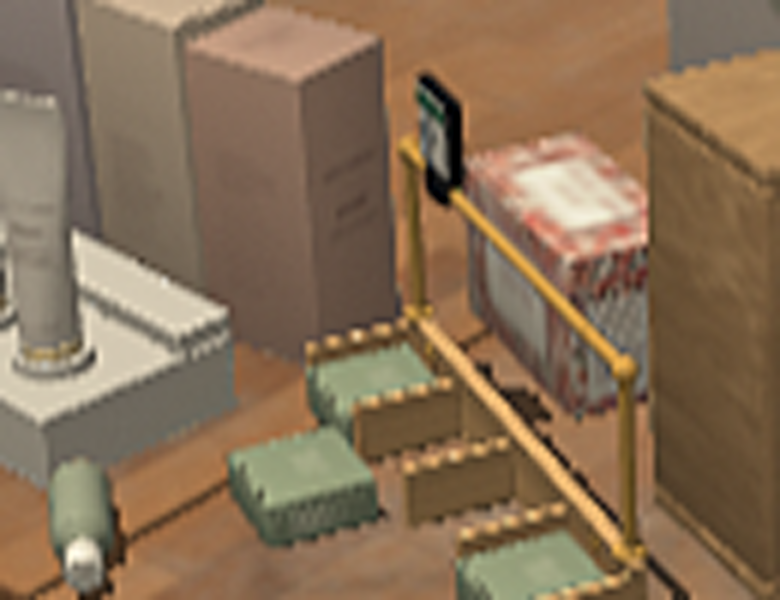

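The crops show the fin tips at crop pixels (85,247), (228,320), (366,390), (505,460) and (646,530), and the rail post tops at (108,88) and (692,382). The ticket sits near the left post, between the post and stock_a's gap. Next I'll fit the rack pose.

```bash
python3 - <<'E'
from h import *
T=pickle.load(open('top.pkl','rb'));S=pickle.load(open('scene.pkl','rb'))
t=lambda u,o=(195,165):((u[0]+.5)/6-.5+o[0],(u[1]+.5)/6-.5+o[1])
s=lambda u:t(u,(190,140))
def fit(A,B):
    a=A-A.mean(0);b=B-B.mean(0);th=np.arctan2((a[:,0]*b[:,1]-a[:,1]*b[:,0]).sum(),(a*b).sum())
    c,q=np.cos(th),np.sin(th);M=np.array([[c,-q],[q,c]]);o=B.mean(0)-M@A.mean(0);return th,o,M,(A@M.T+o-B)
A=[(-.027,y) for y in(.118,.059,0,-.059,-.118)]+[(.027,.112),(.027,-.112)]
B=[onz(T,t(u),.030)[:2] for u in((85,247),(228,320),(366,390),(505,460),(646,530))]+[onz(T,t(u),.120)[:2] for u in((108,88),(692,382))]
A=np.array(A);B=np.array(B)
th,o,M,r=fit(A,B);print('top',np.degrees(th),o,(r*1e3).round(1).tolist())
B2=np.array([onz(S,s(u),.12)[:2] for u in((410,148),(625,367))])
print('scene rail in rack', (B2-o)@M*1e3)
inv=lambda p:((np.array(p)[:2]-o)@M*1e3).round(1)
for n,p in dict(a=[.5492386,.30143401],box=[.47701352,.27459688],b=[.47349,.140767]).items(): print(n,inv(p))
C=np.array([[0.4661,0.3055],[0.5079,0.287],[0.4878,0.2437],[0.4462,0.2625]])
print('box corners',inv(C[0]),inv(C[1]),inv(C[2]),inv(C[3]))
print('crate corner',inv(onz(T,t((535,115)),.2)),inv(onz(T,(330,215),.2)),'bottle',inv(onz(T,(206,264),.013)),inv(onz(T,(223,282),.013)),'tubetop',inv(onz(T,(330,145),.3)))
print('ticket',inv(onz(T,t((200,130)),.166)))
np.savez('rack.npz',o=o,th=th)
E
```

```text
top -25.06024906392091 [0.51601977 0.218402  ] [[-0.7, 0.4], [0.3, 1.8], [0.2, 0.9], [-0.2, 0.1], [-0.6, -0.2], [-0.1, -2.0], [1.1, -1.1]]
scene rail in rack [[  28.43391768  112.33579092]
 [  28.29033165 -109.36594214]]
a [-5.1 89.3]
box [-59.1  34.4]
b [ -5.6 -88.3]
box corners [-82.1  57.8] [-36.4  58.7] [-36.3  11. ] [-81.9  10.4]
crate corner [ 74.6 -32.3] [  60.5 -136.9] bottle [-145.2   65.4] [-163.4   12.5] tubetop [157.3 -85.2]
ticket [25.  67.8]
```

```bash
cat >> h.py <<'E'
z_=np.load('rack.npz') 
O=z_['o'];TH=float(z_['th'])
c_,s_=np.cos(TH),np.sin(TH);M2=np.array([[c_,-s_],[s_,c_]])
def W(x,y,z): # rack mm -> world
    return np.r_[M2@np.array([x,y])/1e3+O,z/1e3]
def inv(p): return ((np.array(p)[:2]-O)@M2*1e3).round(1)
def down(k=0): # tool y along rack y (or opposite), z down; k=rotation about z deg
    a=TH+np.radians(k); X=np.array([-np.cos(a),-np.sin(a),0]);Z=np.array([0,0,-1.]);Y=np.cross(Z,X)
    return R.from_matrix(np.c_[X,Y,Z]).as_quat()
E
python3 - <<'E'
from h import *
from cell import *
for k in(0,180): print(k,ik(W(27,122,260),down(k)),ik(W(27,122,152),down(k)),ik(W(27,0,152),down(k)),ik(W(-59,75,8),down(k)))
S=pickle.load(open('scene.pkl','rb'))
g=onz(S,(241.5,199),0);print('tan box corner',inv(g)); 
for h in(.1,.12,.14,.16): print(h,proj(S,[g[0],g[1],h]))
E
```

```text
0 [0.49214456 0.50114005 0.45949904 1.52915531 0.         0.92952841] [0.49214456 0.52325067 0.22296341 1.27050907 0.         0.92952841] [ 0.36570532  0.36516445 -0.0372329   1.16839898  0.          0.80308918] [ 0.56203778  0.495119   -0.23352665  0.84215068  0.          0.99942164]
180 [ 0.49214456  0.50114005  0.45949904  1.52915531  0.         -2.21206424] [ 0.49214456  0.52325067  0.22296341  1.27050907  0.         -2.21206424] [ 0.36570532  0.36516445 -0.0372329   1.16839898  0.         -2.33850348] [ 0.56203778  0.495119   -0.23352665  0.84215068  0.         -2.14217101]
tan box corner [ -9.7 159.7]
0.1 [238.7822996  167.09134492]
0.12 [238.21532522 160.4344706 ]
0.14 [237.64014364 153.68123522]
0.16 [237.05657537 146.82953124]
```

```bash
python3 - <<'E'
from h import *
from cell import *
q=down(0)
close_gripper(20)
move_ptp(W(27,121,270),q)
line_to(W(27,121,152),.12); f0=np.array(read_wrist_force())
for y in(105,90,70,50,30,15):
    line_to(W(27,y,152),.06); print(y,(M2.T@(np.array(read_wrist_force())-f0)[:2]).round(2),inv(read_ee_pos()))
S=grab_frame('scene');T=grab_frame('top');pickle.dump((S,T),open('f1.pkl','wb'))
crop(S,190,120,130,100,6,'pics/s1.png');print(read_time(),read_ee_pos()[2])
E
```

```text
105 [0.3 1.5] [ 27.2 104.6]
90 [-0.88  0.9 ] [27.  89.5]
70 [-0.43 -0.02] [27.1 69.6]
50 [0.37 0.54] [27.1 49.6]
30 [-0.27  1.22] [27.  29.6]
15 [-0.19  0.58] [27.  14.6]
6.4167 0.15202917925211173
```

View pics/s1.png

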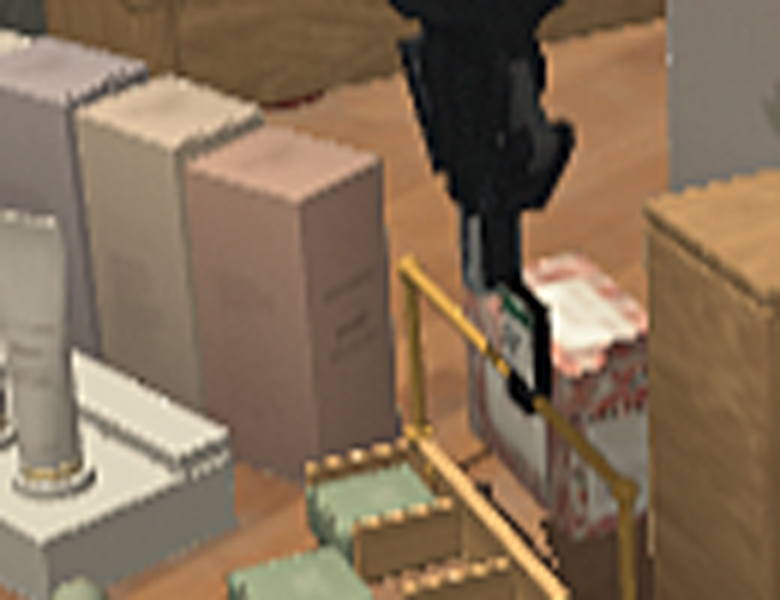

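The fingertip is against the ticket, whose card spans crop x from about 500 to 550. I'll work out its position by casting rays onto the ticket's plane.

```bash
python3 - <<'E'
from h import *
S,T=pickle.load(open('f1.pkl','rb'))
n=np.r_[M2@[1,0],0]
def pl(u,x,o=(190,120)):
    uv=((u[0]+.5)/6-.5+o[0],(u[1]+.5)/6-.5+o[1]);d=ray(S,uv);e=np.array(S['eye']);t=n@(W(x,0,0)-e)/(n@d);p=e+t*d;return inv(p),p[2]
for u in((500,280),(533,293),(549,308),(545,412)): print(u,pl(u,23.5),pl(u,30.5))
print(pl((410,268),27),pl((625,487),27),'orig',pl((417,75),23.5,(190,140)),pl((462,90),30.5,(190,140)),pl((445,203),27,(190,140)))
crop(T,195,165,130,100,6,'pics/t1.png')
E
```

```text
(500, 280) (array([23.5, -4.2]), np.float64(0.16490396517418038)) (array([30.5, 12.9]), np.float64(0.1560160228733517))
(533, 293) (array([ 23.5, -37.9]), np.float64(0.17357025869501974)) (array([ 30.5, -21.3]), np.float64(0.1648283221801562))
(549, 308) (array([ 23.5, -53.3]), np.float64(0.1736807585406206)) (array([ 30.5, -37. ]), np.float64(0.16494068367708092))
(545, 412) (array([ 23.5, -45. ]), np.float64(0.12350370799530852)) (array([ 30.5, -28.6]), np.float64(0.1139182729227406))
(array([ 27. , 108.5]), np.float64(0.12195243886906793)) (array([  27. , -112.2]), np.float64(0.12175753070717954)) orig (array([23.5, 84.8]), np.float64(0.16735833257737576)) (array([30.5, 51.2]), np.float64(0.17229694750436708)) (array([27. , 69.5]), np.float64(0.11197587434125078))
```

View pics/t1.png

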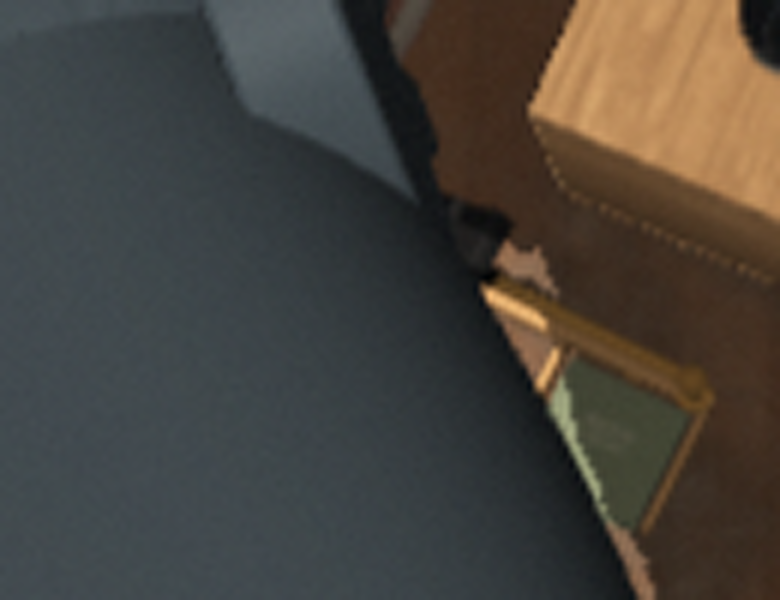

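The ticket's middle is at about y = -14. The shut fingertips are about 11 mm half-wide, so it needs roughly 15.5 mm more. I'll finish the slide, retract and check from above.

```bash
python3 - <<'E'
from h import *
from cell import *
line_to(W(27,-0.5,152),.05)
line_to(W(27,8,152),.05)
line_to(W(27,20,270),.2)
move_joints([1.223,0.238,-0.013,1.319,0,1.571])
S=grab_frame('scene');T=grab_frame('top');pickle.dump((S,T),open('f2.pkl','wb'))
crop(T,195,165,130,100,5,'pics/t2.png');crop(S,190,120,130,100,5,'pics/s2.png')
a=cv2.imread('pics/t2.png');b=cv2.imread('pics/s2.png');cv2.imwrite('pics/c2.png',cv2.resize(np.vstack([a[:],b]),None,fx=.6,fy=.6))
hsv=cv2.cvtColor(T['img'],cv2.COLOR_RGB2HSV)
# ticket in top view: dark, strip near rail at z .166
rows=[]
m=cv2.inRange(hsv,(0,0,0),(179,255,45))
for v in range(165,260):
    for u in range(195,325):
        if m[v,u]:
            p=inv(onz(T,(u,v),.166))
            if 10<p[0]<40 and -110<p[1]<100: rows.append(p)
rows=np.array(rows);print(len(rows)); print(np.percentile(rows,[2,10,50,90,98],axis=0) if len(rows) else '');print(read_time())
E
```

```text
73
[[ 19.4   -58.952]
 [ 23.96  -54.42 ]
 [ 27.2   -37.9  ]
 [ 37.56  -16.98 ]
 [ 39.4    89.06 ]]
9.7167
```

View pics/t2.png

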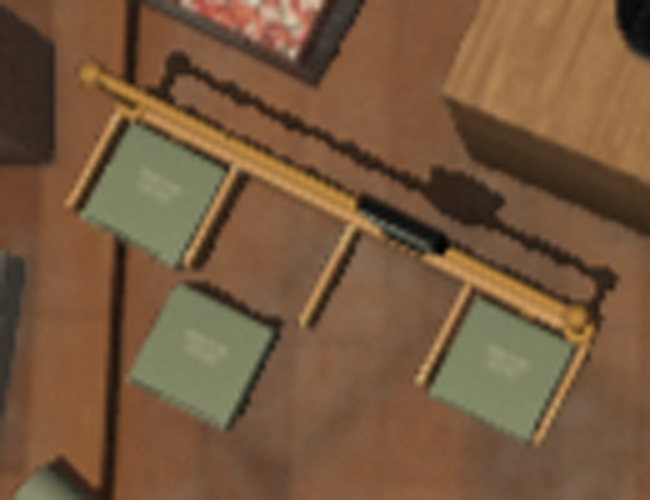

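The ticket spans crop (360,205)–(445,245), which puts its middle at about y = -29, above gap 3. Now I'll push the box sideways.

```bash
cat >> h.py <<'E'
def boxes(T):
    hsv=cv2.cvtColor(T['img'],cv2.COLOR_RGB2HSV);m=cv2.inRange(hsv,(35,30,50),(85,255,255))
    n,l,st,c=cv2.connectedComponentsWithStats(m)
    for i in range(1,n):
        if st[i,4]>150 and 190<c[i][0]<330 and c[i][1]>160:
            k,_=cv2.findContours((l==i).astype('uint8'),0,1)
            P=np.array([inv(onz(T,p[0],.022)) for p in k[0]],dtype=np.float32);r=cv2.minAreaRect(P)
            print(inv(onz(T,c[i],.022)),'rect',np.round(r[0],1),np.round(r[1],1),'ang',round(r[2]%90,1))
E
python3 - <<'E'
from h import *
from cell import *
move_ptp(W(-58,88,260),down(0))
line_to(W(-58,88,9),.15)
f0=np.array(read_wrist_force())
for y in(75,60,40,22):
    line_to(W(-58,y,9),.05); print(y,(M2.T@(np.array(read_wrist_force())-f0)[:2]).round(2),inv(read_ee_pos()))
line_to(W(-58,32,9),.1);line_to(W(-58,60,260),.2)
move_joints([1.223,0.238,-0.013,1.319,0,1.571])
T=grab_frame('top');pickle.dump(T,open('f3.pkl','wb'));boxes(T)
crop(T,195,165,130,100,5,'pics/t3.png');print(read_time())
E
```

```text
75 [-0.03  0.95] [-57.9  74.6]
60 [-0.21  0.03] [-58.   59.7]
40 [0.17 0.49] [-57.9  39.8]
22 [-0.35 -1.16] [-57.9  21.8]
[-4.1 88.8] rect [-4.1 88.4] [47.1 44.5] ang 89.3
[ -5.8 -87.6] rect [ -5.1 -88.3] [44.1 47.2] ang 0.0
[-62.1 -20.3] rect [-61.6 -20.1] [44.6 47.4] ang 0.6
17.9167
```

View pics/t3.png

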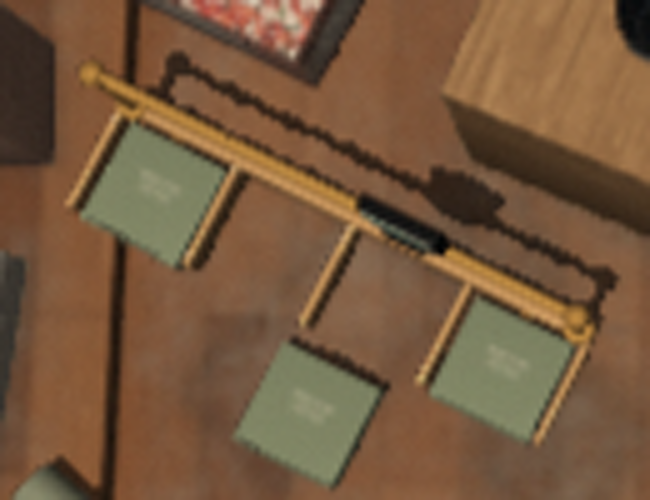

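The box is square and at y ≈ -20, which implies the shut fingertips are 17 mm half-wide. The ticket therefore started nearer y = 68 and is now at about -36, inside the gap but close to the edge. I'll nudge it back about 6 mm first, then finish the box's sideways push.

```bash
python3 - <<'E'
from h import *
from cell import *
q=down(0)
move_ptp(W(0,0,270),q)
move_ptp(W(27,-88,270),q)
line_to(W(27,-88,152),.15)
line_to(W(27,-64.8,152),.06);print(inv(read_ee_pos()))
line_to(W(27,-76,152),.06);line_to(W(27,-76,270),.2)
move_ptp(W(-59,35,260),q)
line_to(W(-59,35,9),.15)
line_to(W(-59,13,9),.04);print(inv(read_ee_pos()))
line_to(W(-59,24,9),.1);line_to(W(-59,50,260),.25)
move_joints([1.223,0.238,-0.013,1.319,0,1.571])
T=grab_frame('top');S=grab_frame('scene');pickle.dump((S,T),open('f4.pkl','wb'));boxes(T)
crop(T,235,185,90,75,6,'pics/a.png');crop(S,220,130,90,75,6,'pics/b.png')
cv2.imwrite('pics/c4.png',cv2.resize(np.hstack([cv2.imread('pics/a.png'),cv2.imread('pics/b.png')]),(798,333)));print(read_time())
E
```

```text
[ 26.8 -64.5]
[-58.9  13. ]
[-4.5 88.3] rect [-5.6 88. ] [46.2 47.3] ang 1.3
[ -4.2 -88.2] rect [ -5.1 -88.7] [44.1 46.4] ang 0.0
[-61.8 -29.4] rect [-62.4 -28.2] [46.6 47.3] ang 0.0
28.5583
```

View pics/c4.png

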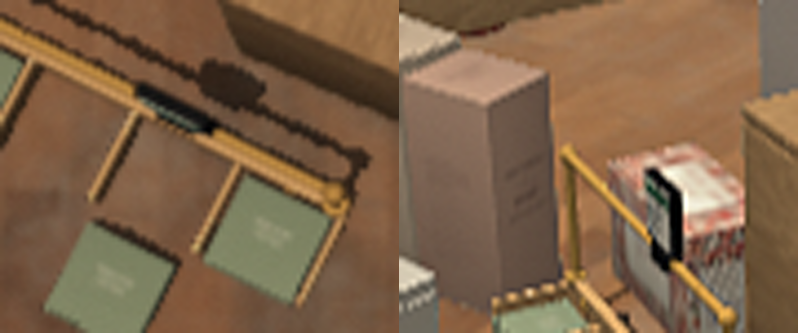

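The box is squarely in front of gap 3 (y = -29.4, yaw about 0). The ticket has shifted left. Next I'll push the box in until contact and measure the ticket.

```bash
python3 - <<'E'
from h import *
from cell import *
S,T=pickle.load(open('f4.pkl','rb'))
m=cv2.inRange(cv2.cvtColor(T['img'],cv2.COLOR_RGB2HSV),(0,0,0),(179,255,50))
vs,us=np.nonzero(m)
P=np.array([inv(onz(T,uv,.166)) for uv in zip(us,vs) if 240<uv[0]<300 and 190<uv[1]<225]);P=P[(P[:,0]>17)&(P[:,0]<32)]
print('ticket y range',len(P),P[:,1].min(),P[:,1].max(),np.median(P[:,1]))
q=down(0)
move_ptp(W(-110,-29.5,200),q)
line_to(W(-110,-29.5,9),.15)
f0=np.array(read_wrist_force())
for x in(-85,-70,-60,-50,-45):
    s=line_to(W(x,-29.5,9),.05,max_force=15); print(x,s,(M2.T@(np.array(read_wrist_force())-f0)[:2]).round(2),inv(read_ee_pos()))
    if s: break
else:
    s=line_to(W(-33,-29.5,9),.02,max_force=8);print(s,(M2.T@(np.array(read_wrist_force())-f0)[:2]).round(2),inv(read_ee_pos()))
line_to(W(-60,-29.5,9),.1);line_to(W(-100,-29.5,220),.25)
move_joints([1.223,0.238,-0.013,1.319,0,1.571])
T=grab_frame('top');S=grab_frame('scene');pickle.dump((S,T),open('f5.pkl','wb'));boxes(T)
crop(T,195,165,130,100,6,'pics/t5.png');print(read_time())
E
```

```text
ticket y range 62 -54.6 -15.1 -34.9
-85 False [-0.73 -0.78] [-84.9 -29.7]
-70 False [-0.11 -0.21] [-69.7 -29.5]
-60 False [-0.23 -0.5 ] [-59.6 -29.5]
-50 False [-0.95 -0.37] [-49.6 -29.5]
-45 False [-0.47  0.12] [-44.7 -29.4]
True [-0.2  -0.01] [-37.8 -29.9]
[-4.3 88.7] rect [-5.4 88.7] [47.3 45.3] ang 89.0
[ -2.4 -27.7] rect [ -2.2 -26.8] [48.4 44.9] ang 88.9
[ -5.6 -88.7] rect [ -5.3 -88.5] [45.  48.4] ang 2.6
36.575
```

View pics/t5.png

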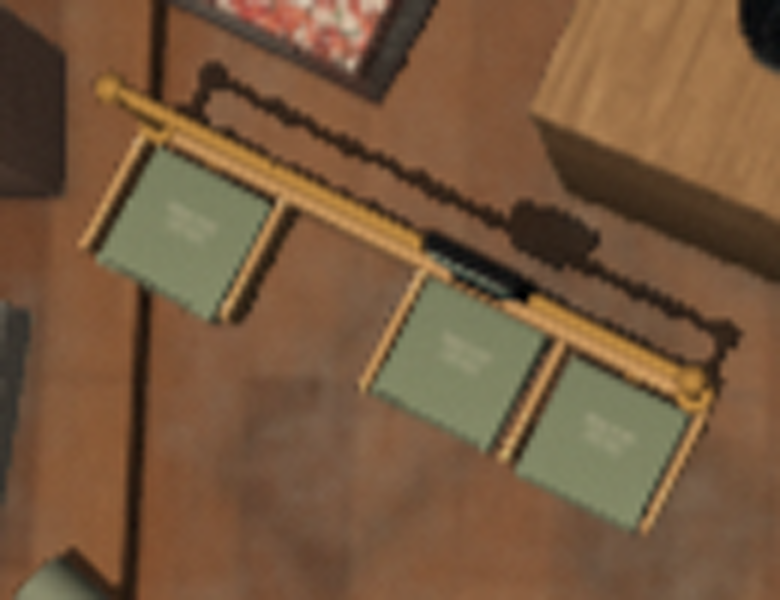

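The box is home: it sits as deep as the stock boxes, and the push ended on the contact force. The ticket lies within gap 3 on every estimate (edges between about -53 and -12 mm, against gap limits of -57 and -2). The arm is clear.

```bash
python3 -c "
from cell import *
pause(.3);print(sign_off(),read_time())"
```

```text
the job is handed in; nothing more can be done
the job is handed in; nothing more can be done
```

The job is handed in: the price ticket stands above the third gap, the green box is home against the back board there, and the arm was clear at about 37 s of the 64 s allowed. I nudged the ticket back about 6 mm partway through the box push, because my first slide left it close to the gap's edge.

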